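# Seat the vial caps and hold the tube block in the reader's corner

## Robot

A 6-joint arm with a two-finger parallel gripper is mounted at the origin on the work surface. World frame = base frame: x ahead of the robot, y to its left, z up, the work surface at z = 0. Lengths are in m, angles in rad, forces in N, time in s.
With the tool pointing down it reaches from about 0.25 to 0.725 m from the base axis. Payload 4 kg.
Tool frame: the origin (TCP) lies on the front face of the gripper's body, between the roots of the fingers; the fingertips stand 73 mm ahead of it and the grasp point (between the pads) lies 54 mm ahead of it; z points along the fingers, y is the line along which they close (so a half turn about z gives the same grasp; the last joint's range is limited). The gripper opens to 85 mm and grips with 20 to 120 N. Pads are 22 mm wide; open, the fingers measure 114 mm over their backs; the gripper's body (76 mm by 85 mm) begins 54 mm behind the grasp point. The pads swing forward as they close: fully open they stand 13 mm farther back than shut.
Start: joints at [-1.146, 0.241, 0.005, 1.335, 0, 1.571], TCP at [0.206, -0.456, 0.304] pointing down, gripper open.
Joint ranges: [-2.72, 2.72], [-1.05, 1.87], [-1.09, 1.28], [-1.99, 2.15], [-1.42, 1.44], [-3.14, 3.14]. Speed limits (rad/s): [2.79, 2.79, 3.14, 3.14, 3.14, 3.14].

## Interface

Orientations are given as [roll, pitch, yaw] about the fixed x, y, z axes, in that order (R = Rz(yaw) Ry(pitch) Rx(roll)).
In Python, from station import read_state, optics, order gives the robot as it stands.
- The arm moves only by the tool send_rows, never from a script. Its argument "increments" is a list of rows, each a list of 7 numbers: the shift along the tool's x, y, z in m, then the turn, a rotation vector about the tool's x, y, z in rad, then the closure, from -1 (fully open) to 1 (shut). A call has 1 to 10 rows; each row shifts and turns the commanded pose from where the row before left it, along the tool's axes as they then stand; what a row does not reach is not made up. A row lasts 1/10 s, in which the tool goes at most 50 mm and 8.59 degrees, less where a joint would pass 70% of its speed; a pose out of reach is approached as far as the arm can. A call with a gripper value outside its range is refused whole. The fingers move at their own pace and stop on an object; "force" is the grip in N (left out, the last holds). Time passes only in rows, so rows that do not move let the fingers close. It gives the time, the measured TCP pose, the force, the opening and the grip force at its end, in the units of the state.
- read_state(): the state, without advancing time (a new reading comes with each control period).
- optics.read_camera(name): name is "scene" or "top" or "wrist"; returns (picture, depth): 480x640x3 uint8, red, green, blue; 480x640 float32, m along the optical axis (not along the pixel's ray), 0 where there is no reading.
- optics.camera_params(name): a dict with "fx", "fy", "cx", "cy" (pixels), "extrinsics" (4x4, takes a point from camera to world coordinates). Camera axes: x right, y up, looking along -z (the intrinsics and any distortion apply to the point x, -y, -z); pixel columns grow to the right and rows downward; lengths in m; the calibration is good to about 2 mm. The wrist camera is an equidistant fisheye: a pixel r from the principal point sees the ray r / f radians off the axis. A picture is of the moment at which its call begins: read the wrist's pose just before it. camera_params takes no time and is no camera call; for the wrist camera it gives the pose at the moment of the call.
- order.sign_off(): hands the job in; it is judged then, once.
The state is a dict: "t": time; "joint_positions": joint angles; "joint_velocities": joint speeds; "tau": joint torques, N m; "eef_pos": TCP position; "eef_rot": TCP orientation; "ft_force": force on the tool from outside, world axes, zero at the start; "ft_torque": the same for the moment, N m; "opening": opening from 0.0 (shut) to 1.0 (fully open); "grasp_force": force on a finger pad.
Only numpy, scipy, OpenCV 4.12 (cv2) and the standard library are available. Lean on these libraries where they do the work, as an engineer would, in place of code of your own. Each camera call takes 0.05 s, during which the arm holds its last target. There are 200 camera calls.

## Task

Get the tube block ready for reading: first press both vial caps on the block fully down, while the block is still off the reader stage, then bring the block onto the stage and push it into the corner, its long side flush against the long stop and one end flush against the short stop, sitting flat on the plate. Finish while holding it there: the program ends with the robot still on the block, pressing it lightly against both stops at once, so that it touches both. Leave the other things on the bench where they are.

Things in the scene. Friction and masses are not known exactly. Their poses are not given: they have to be found in the camera images.
- tube_block: Loose rectangular aluminium tube block, 120 (its x) x 64 (its y) x 40 mm (z), 0.35-0.6 kg, standing on the bench. Origin: centre of its underside, z up. In the middle of its top stands an upright flat aluminium tab to hold it by: 30 mm along x, 14 mm thick along y, from 40 to 85 mm above the underside. Two vials are sunk in the top, one 42 mm either side of the tab along x, each with a white cap. The block may be turned end for end, both ends are alike.
- cap_a (a joint): How far the cap at the block's +x end has been pressed down, in m: 0 is fully proud, 0.008 is fully seated at its hard stop. It starts between 0 and 0.003. It slides straight down against about 7 N of friction and stays where it is left.
- cap_b (a joint): The same for the cap at the block's -x end.
- cap_a_top (a point): Centre of the top face of the cap at the block's +x end (42 mm from the block's centre). The cap is a flat white disc 26 mm across and 8 mm thick; its top is 62 mm above the block's underside when fully proud and 54 mm when fully seated, lower than the tab's top.
- cap_b_top (a point): The same for the cap at the block's -x end.
- stage: Fixed stage of the tube reader: a white plate 8 mm thick lying on the bench, 210 mm along its x (from -90 to +120 mm) and 140 mm along its y (-70 to +70 mm). Origin: on the underside, z up; x points more or less away from the robot, y to the robot's left. On the plate stand two dark steel stops, 12 mm thick and 22 mm tall (tops 30 mm above the bench), that form a corner. Behind the short stop stands a grey reader housing, its top 38 mm above the bench, x from 92 to 120 mm.
- long_stop: The longer steel stop, along the plate's +y edge: 110 mm long along the stage's x (from -55 to +55 mm), origin at the centre of its underside. Its working face looks to the stage's -y, at y = +58 mm in the stage's frame. Plate and stops have a slick coating: the block slides on them with a friction of about 0.15 (0.6 on the bench).
- short_stop: The shorter steel stop, at the plate's far (+x) end: 50 mm long along the stage's y (from -3 to +47 mm), origin at the centre of its underside. Its working face looks to the stage's -x, at x = +80 mm in the stage's frame.
- home (a point): Where the centre of the block's underside is when the block is fully home in the corner, its long side flat against the long stop and one end flat against the short stop: on top of the plate, 20 mm along x and 26 mm along y from the stage's origin, 8 mm above the bench; axes as the stage's.
- dish: Bystander: a single clear covered culture dish, 92 mm across, 16 mm high. Origin: centre of its underside.
- dish_stack: Bystander: a stack of four clear covered culture dishes, 92 mm across, 64 mm high. Origin: centre of its underside.
- marker: Bystander: a marker pen, white with a black cap, 130 mm long, 14 mm thick, lying on the bench along its own x; it lies between the block and the stage. Origin: centre of its underside.
- spare_cap: Bystander: a spare white vial cap, 26 mm across, 12 mm high, lying on the bench (not in the block); not part of the job. Origin: centre of its underside.
- wash_bottle: Bystander: a white squeeze wash bottle with a bent spout, 60 mm across, 170 mm high. Origin: centre of its underside.
- flask: Bystander: a conical glass flask with a foil-covered neck, 76 mm across, 114 mm high. Origin: centre of its underside.
- jar: Bystander: a jar with a black lid, 68 mm across, 75 mm high. Origin: centre of its underside.
Mind the look-alikes: they are no part of the job. Leave any brown, green or orange look-alike of the tube_block alone.

How it is judged:
By the outcome, as a careful person would: the job done as asked, in the order asked, and still so for the second after the job is handed in, while the arm keeps its last pose, push and grip.
It also fails if it takes over 70 s, if anything falls off the work surface, if the arm or the gripper's body presses on something with over 40 N, if the wrist force passes 120 N, or if a joint passes its speed limit or range.

## Working session

There is one attempt and no reset: what is moved stays moved. The work goes in short steps, Python scripts to look and compute and a tool call to move; the robot and the scene stay as the last step left them, time stands still between calls to the robot, and variables do not carry over. Pictures are saved under pics/ and viewed, at most 10 in all, crops included, and the job is handed in when it is done.

Besides the shell and the picture viewer there is one more tool, called after "Call:" by a JSON object that holds its "method" and its "body". send_rows: Moves the arm, as the interface text tells. Its arguments: {"type":"object","properties":{"increments":{"type":"array"},"force":{"type":"number"}},"required":["increments"]}

```bash
ls; mkdir -p pics
cat > h.py <<'E'
import numpy as np,cv2
from station import read_state,optics,order
def grab(n):
    p,d=optics.read_camera(n);c=optics.camera_params(n);return p,d,c
def cloud(d,c):
    v,u=np.mgrid[0:480,0:640]
    P=np.stack([(u-c['cx'])/c['fx']*d,-(v-c['cy'])/c['fy']*d,-d],-1)
    E=np.array(c['extrinsics']);return P@E[:3,:3].T+E[:3,3]
E
python3 - <<'E'
from h import *
print(read_state())
for n in('top','scene'):
    p,d,c=grab(n);cv2.imwrite(f'pics/{n}0.png',p[...,::-1]);np.savez(f'{n}0.npz',p=p,d=d,E=c['extrinsics'],k=[c['fx'],c['fy'],c['cx'],c['cy']]);print(n,c)
E
```

```text
pics
{'t': 0.0, 'joint_positions': array([-1.14598205e+00,  2.41425623e-01,  3.75173508e-03,  1.33517003e+00,
       -3.76904556e-05,  1.57079196e+00]), 'joint_velocities': array([ 4.04327087e-04,  1.32162646e-03, -1.65112792e-05, -6.24662285e-04,
        6.28057151e-04, -1.03800920e-03]), 'tau': array([-7.92677183e-04, -3.72321475e+01,  2.52405649e+01,  1.68085570e-02,
       -3.32083255e-05, -7.14742654e-06]), 'eef_pos': array([ 0.20587896, -0.45514365,  0.30301696]), 'eef_rot': array([-3.13954506e+00,  3.76814449e-05,  4.24818714e-01]), 'ft_force': array([-0.73857576,  0.69673976,  0.70702895]), 'ft_torque': array([ 0.01436492,  0.02183022, -0.05335485]), 'grasp_force': 0.0, 'opening': 0.9988834503403099}
top {'fx': 458.6441411310427, 'fy': 458.6441411310427, 'cx': 313.880258310785, 'cy': 229.2338804545555, 'extrinsics': array([[-0.00908086,  0.99830992, -0.05740066,  0.51585309],
       [-0.99962432, -0.00757834,  0.02633977,  0.00827775],
       [ 0.02586025,  0.05761828,  0.9980037 ,  0.99836925],
       [ 0.        ,  0.        ,  0.        ,  1.        ]])}
scene {'fx': 571.2984681197212, 'fy': 571.2984681197212, 'cx': 315.2053435857379, 'cy': 247.26851943446988, 'extrinsics': array([[-0.05424843, -0.66694037,  0.74313367,  1.40796552],
       [ 0.99834962, -0.05027312,  0.02776045,  0.04777051],
       [ 0.01884508,  0.74341318,  0.66856691,  0.86061335],
       [ 0.        ,  0.        ,  0.        ,  1.        ]])}
```

View pics/top0.png

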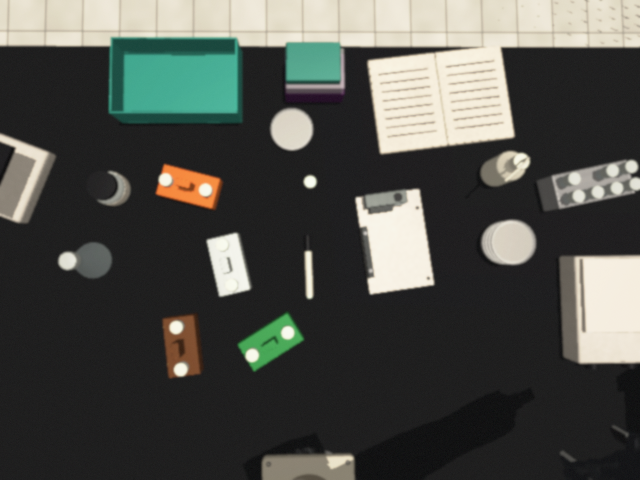

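View pics/scene0.png

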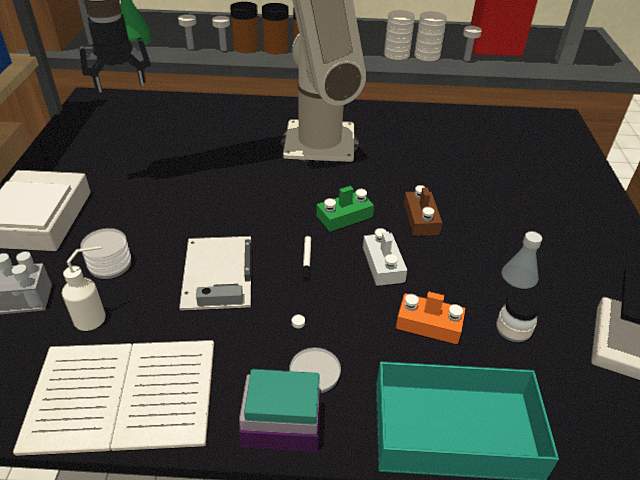

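The silver tube block is at top-view pixel (228,265), the marker at (309,268), and the stage at (395,240) with its long stop on the left and short stop at the top. The brown, green and orange blocks are decoys. Next I measure from depth in both views.

```bash
cat > m.py <<'E'
from h import *
def load(n):
    z=np.load(n+'0.npz');k=z['k'];c=dict(fx=k[0],fy=k[1],cx=k[2],cy=k[3],extrinsics=z['E']);return z['p'],cloud(z['d'].astype(float),c)
def rect(P):
    (cx,cy),s,a=cv2.minAreaRect((P[:,:2]*1000).astype(np.float32));return np.round([cx,cy,*s,a],1)
for n in('top','scene'):
    p,W=load(n);X,Y,Z=W[...,0],W[...,1],W[...,2]
    def sel(x0,x1,y0,y1,z0,z1):return (X>x0)&(X<x1)&(Y>y0)&(Y<y1)&(Z>z0)&(Z<z1)
    b=(.30,.55,.08,.30)
    print(n)
    g=sel(.35,.55,.12,.24,-.02,.1); print(' zhist',np.histogram(Z[g],np.arange(-.02,.1,.005))[0])
    for nm,r in dict(blocktop=(.033,.046),tabcap=(.05,.066),tab=(.078,.095)).items():
        m=sel(.36,.53,.12,.24,*r)
        m=cv2.morphologyEx(m.astype(np.uint8),cv2.MORPH_OPEN,np.ones((2,2)))>0
        if m.sum()>4:print(' ',nm,m.sum(),rect(W[m]),np.median(Z[m]))
    m=sel(.3,.62,-.3,-.03,.004,.014);print('  plate',m.sum(),rect(W[m]),np.median(Z[m]))
    m=sel(.3,.62,-.3,-.03,.024,.034);print('  stops',m.sum(),rect(W[m]),np.median(Z[m]))
    m=sel(.3,.62,-.3,-.03,.034,.045);print('  housing',m.sum(),rect(W[m]),np.median(Z[m]))
    m=sel(.3,.55,-.03,.06,.007,.03);print('  marker',m.sum(),rect(W[m]),np.median(Z[m]))
E
python3 m.py
```

```text
top
 zhist [   0    0    9 1601 1781   26   32   20   36   25   29  678  706   10
   11   77  182    8    7    5   54   57    0]
  blocktop 1178 [484.3 155.8 120.3 276.7  35.6] 0.039944917003084446
  tabcap 140 [478.9  85.4  68.4 156.7   2.1] 0.060553445765805625
  tab 109 [512.1  93.2  29.4 167.5  12.4] 0.0847374841973706
  plate 5001 [ 460.  -165.3  319.8  266.6    0. ] 0.008091600326640802
  stops 442 [ 547.8 -141.8   58.4  157.5   79. ] 0.030037278589303995
  housing 26 [ 556.  -133.2   41.8  141.1   76. ] 0.03747761743838335
  marker 400 [450.3  12.2  56.8 201.5  75.7] 0.013105285583396187
scene
 zhist [  0   0   4 785 693  37  35  41  45  36  40 377 365  39  31  67 111  21
  20  17  52  30   0]
  blocktop 563 [ 877.7   95.8  106.1 1059.6   79.1] 0.040003640085985226
  tabcap 123 [930.5 114.3  36.5 963.5  84.2] 0.060000044144670306
  tab 85 [455.9 172.   19.9 126.6  79.2] 0.08382351260467902
  plate 3159 [ 4.614e+02 -1.646e+02  3.165e+02  2.677e+02  2.000e-01] 0.008401795427841696
  stops 263 [ 550.1 -136.4   54.8  153.1   73.7] 0.029973744805402158
  housing 6 [ 559.1 -129.8   29.3  129.4   79.3] 0.0347149073065785
  marker 390 [449.   14.3  59.  204.7  76.2] 0.014000856319654087
```

```bash
cat > m2.py <<'E'
from h import *
from m import load,rect
def comps(W,m,k=1,minn=15):
    n,l,s,c=cv2.connectedComponentsWithStats(m.astype(np.uint8),connectivity=4)
    o=np.argsort(-s[1:,4])[:k]+1
    return [W[l==i] for i in o if s[i,4]>=minn]
for n in('top','scene'):
    p,W=load(n);X,Y,Z=W[...,0],W[...,1],W[...,2]
    sel=lambda x0,x1,y0,y1,z0,z1:(X>x0)&(X<x1)&(Y>y0)&(Y<y1)&(Z>z0)&(Z<z1)
    print(n)
    for nm,b,k in[('block',(.36,.53,.12,.24,.034,.045),1),('caps',(.36,.53,.12,.24,.053,.066),2),('tab',(.36,.53,.12,.24,.08,.09),1),
      ('plate',(.3,.62,-.29,-.03,.0045,.0125),2),('stops',(.3,.62,-.29,-.03,.026,.033),2),('housing',(.3,.62,-.29,-.03,.0345,.042),1),('marker',(.35,.53,-.03,.06,.007,.03),1)]:
        for P in comps(W,sel(*b),k): print('  ',nm,len(P),rect(P),np.round(P.mean(0)*1000,1),'top',np.round(np.median(P[:,2])*1000,1))
E
python3 m2.py | sed -n '/^top/,$p' | tail -24
```

```text
tabcap 123 [930.5 114.3  36.5 963.5  84.2] 0.060000044144670306
  tab 85 [455.9 172.   19.9 126.6  79.2] 0.08382351260467902
  plate 3159 [ 4.614e+02 -1.646e+02  3.165e+02  2.677e+02  2.000e-01] 0.008401795427841696
  stops 263 [ 550.1 -136.4   54.8  153.1   73.7] 0.029973744805402158
  housing 6 [ 559.1 -129.8   29.3  129.4   79.3] 0.0347149073065785
  marker 390 [449.   14.3  59.  204.7  76.2] 0.014000856319654087
top
   block 1086 [488.6 160.1  98.5  64.7  13.2] [486.7 159.7  40.1] top 40.1
   caps 130 [458.1 152.8  24.4  24.2   2.8] [458.5 152.9  60.9] top 60.9
   tab 111 [499.1 162.7  29.2  14.3  13.2] [499.3 162.4  85. ] top 85.1
   plate 4682 [ 534.8 -192.9  187.1  140.5    7.7] [ 528.5 -197.4    8.2] top 8.2
   stops 287 [ 523.1 -129.7  109.2   12.5    7.6] [ 523.  -129.6   30. ] top 30.0
   stops 123 [ 613.1 -157.    12.2   55.7    6.6] [ 613.2 -158.5   30. ] top 30.2
   housing 23 [ 618.3 -142.4    2.4   30.3    0.9] [ 618.6 -139.8   37.7] top 37.8
   marker 292 [480.   -4.3  96.7  13.8   1.8] [480.   -4.2  12.8] top 12.9
scene
   block 353 [487.2 142.   87.6  30.8  13. ] [489.5 141.   40. ] top 40.1
   caps 68 [459.3 151.3  18.4  26.6  60.5] [460.7 150.4  59.9] top 60.4
   caps 45 [504.7 158.4  32.5  13.3  39.2] [507.8 161.1  59.1] top 60.0
   tab 82 [501.5 162.5  34.9  14.3  12.8] [502.1 162.3  84.1] top 84.3
   plate 2987 [ 534.3 -193.2  189.4  139.5    7.5] [ 528.3 -199.2    8.5] top 8.5
   stops 196 [ 525.3 -129.3  110.6   12.     7.2] [ 525.5 -129.2   29.9] top 30.1
   stops 46 [ 610.2 -160.3    8.2   48.2    6.3] [ 610.8 -159.1   30. ] top 30.0
   marker 180 [479.1  -4.7 100.5  13.2   3.5] [481.1  -4.3  12.9] top 13.1
```

Call:
{"method": "send_rows", "body": {"increments": [[0, 0, 0, 0, 0, 0.0975, 1], [0, 0, 0, 0, 0, 0.0975, 1], [0.026, -0.0297, 0, 0, 0, 0, 1], [0.026, -0.0297, 0, 0, 0, 0, 1], [0.026, -0.0297, 0, 0, 0, 0, 1], [0.026, -0.0297, 0, 0, 0, 0, 1], [0.026, -0.0297, 0, 0, 0, 0, 1], [0.026, -0.0297, 0, 0, 0, 0, 1], [0.026, -0.0297, 0, 0, 0, 0, 1], [0.026, -0.0297, 0, 0, 0, 0, 1]]}}

```text
t: 1.1
eef_pos: [0.3547, -0.1753, 0.3037]
eef_rot: [-3.141, 0.0, 0.23]
ft_force: [0.6, -1.0, 0.0]
opening: 0.0
grasp_force: 0.0
```

Call:
{"method": "send_rows", "body": {"increments": [[0.026, -0.0297, 0, 0, 0, 0, 1], [0.026, -0.0297, 0, 0, 0, 0, 1], [0.026, -0.0297, 0, 0, 0, 0, 1], [0.026, -0.0297, 0, 0, 0, 0, 1], [0.026, -0.0297, 0, 0, 0, 0, 1], [0.026, -0.0297, 0, 0, 0, 0, 1], [0.026, -0.0297, 0, 0, 0, 0, 1], [0.026, -0.0297, 0, 0, 0, 0, 1], [0.026, -0.0297, 0, 0, 0, 0, 1], [0.026, -0.0297, 0, 0, 0, 0, 1]]}}

```text
t: 2.1
eef_pos: [0.5453, 0.1524, 0.3034]
eef_rot: [-3.124, 0.001, 0.266]
ft_force: [0.5, -0.5, 0.2]
opening: 0.002
grasp_force: 0.0
```

```bash
cat >> h.py <<'E'
from scipy.spatial.transform import Rotation as Ro
def pose():
    s=read_state();return s,Ro.from_euler('xyz',s['eef_rot'])
def go(x,y,z,yaw):
    s,R=pose();d=np.array([x,y,z])-s['eef_pos']
    Rt=Ro.from_euler('xyz',[np.pi,0,yaw])
    print('pos',s['eef_pos'].round(4),'rot',s['eef_rot'].round(4),'F',s['ft_force'].round(2),'t',round(s['t'],2),'op',round(s['opening'],3))
    print('shift now-axes',R.inv().apply(d).round(4),'turn',(R.inv()*Rt).as_rotvec().round(4),'| shift after turn',Rt.inv().apply(d).round(4))
E
python3 -c "
from h import *
go(.5404,.1722,.16,.230)"
```

```text
pos [0.5453 0.1524 0.3034] rot [-3.1241e+00  1.4000e-03  2.6650e-01] F [ 0.5  -0.5   0.23] t 2.1 op 0.002
shift now-axes [ 0.0007 -0.0179  0.1438] turn [-0.0175  0.0017  0.0365] | shift after turn [-0.0003 -0.0204  0.1434]
```

Call:
{"method": "send_rows", "body": {"increments": [[0, 0, 0.03, 0, 0, 0, 1], [0, 0, 0.03, 0, 0, 0, 1], [0, 0, 0.03, 0, 0, 0, 1], [0, 0, 0.03, 0, 0, 0, 1], [0, 0, 0, 0, 0, 0, 1], [0, 0, 0, 0, 0, 0, 1]]}}

```text
t: 2.7
eef_pos: [0.5445, 0.1513, 0.1838]
eef_rot: [-3.124, 0.002, 0.264]
ft_force: [0.3, 0.5, 1.5]
opening: 0.001
grasp_force: 0.0
```

```bash
python3 -c "
from h import *
go(.5404,.1722,.15,.230)
p,d,c=grab('wrist');cv2.imwrite('pics/w1.png',p[...,::-1]);print(c)"
```

```text
pos [0.5445 0.1513 0.1838] rot [-3.1241e+00  2.1000e-03  2.6400e-01] F [0.26 0.46 1.47] t 2.7 op 0.001
shift now-axes [ 0.0015 -0.0206  0.0342] turn [-0.0174  0.0024  0.034 ] | shift after turn [ 0.0007 -0.0213  0.0338]
{'fx': 371.64829954431775, 'fy': 371.64829954431775, 'cx': 314.32638853482223, 'cy': 232.42382448727295, 'extrinsics': array([[ 0.26087519,  0.91073362,  0.32016935,  0.6272871 ],
       [-0.96521622,  0.25203816,  0.06952992,  0.1721064 ],
       [-0.01737166, -0.32717128,  0.94480537,  0.25417991],
       [ 0.        ,  0.        ,  0.        ,  1.        ]])}
```

View pics/w1.png

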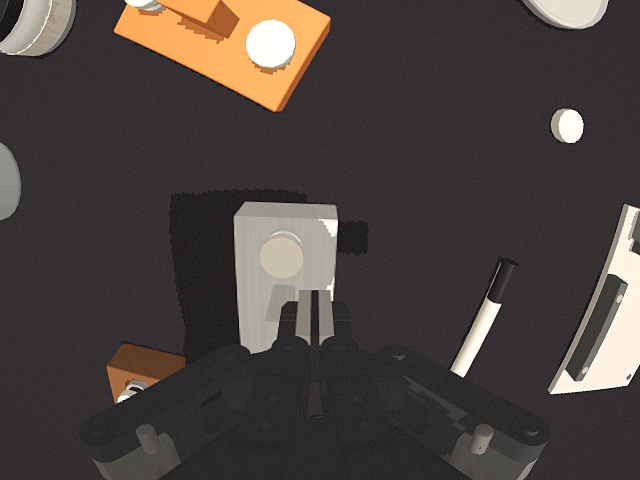

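The wrist view shows the far cap at pixel (282,255), with the fingers about 21 mm to its right. The arm's slight tilt and yaw need correcting.

Call:
{"method": "send_rows", "body": {"increments": [[0, 0, 0, -0.0174, 0.0024, 0.034, 1], [0, -0.0107, 0.005, 0, 0, 0, 1], [0.0007, -0.0107, 0.01, 0, 0, 0, 1], [0, 0, 0.01, 0, 0, 0, 1], [0, 0, 0, 0, 0, 0, 1], [0, 0, 0, 0, 0, 0, 1]]}}

```text
t: 3.35
eef_pos: [0.5453, 0.1512, 0.1585]
eef_rot: [-3.125, -0.0, 0.264]
ft_force: [0.6, -0.4, 0.8]
opening: -0.003
grasp_force: 0.0
```

```bash
cat >> h.py <<'E'
def wcloud(d,c):
    v,u=np.mgrid[0:480,0:640];a=(u-c['cx'])/c['fx'];b=(v-c['cy'])/c['fy'];r=np.hypot(a,b)+1e-9
    k=np.tan(r)/r
    P=np.stack([a*k*d,-b*k*d,-d],-1);E=np.array(c['extrinsics']);return P@E[:3,:3].T+E[:3,3]
E
python3 -c "
from h import *
go(.5404,.1722,.14,.230)
p,d,c=grab('wrist');W=wcloud(d.astype(float),c);X,Y,Z=W[...,0],W[...,1],W[...,2]
p=p.astype(int)
m=(abs(X-.5404)<.03)&(abs(Y-.1722)<.04)&(Z>.054)&(Z<.066)
v,u=np.where(m);print(m.sum(),u.min(),u.max(),v.min(),v.max(),W[m].mean(0),np.median(Z[m]),cv2.minAreaRect((W[m][:,:2]*1000).astype(np.float32)))
m=(abs(X-.5404)<.04)&(abs(Y-.1722)<.05)&(Z>.036)&(Z<.044)
print(m.sum(),cv2.minAreaRect((W[m][:,:2]*1000).astype(np.float32)))
"
```

```text
pos [0.5453 0.1512 0.1585] rot [-3.1247e+00 -1.0000e-04  2.6380e-01] F [ 0.55 -0.4   0.8 ] t 3.35 op -0.003
shift now-axes [ 0.0008 -0.0212  0.0189] turn [-0.0169  0.0001  0.0338] | shift after turn [ 0.     -0.0215  0.0185]
2110 251 301 252 330 [0.54003362 0.17158383 0.0598153 ] 0.06007396680730258 ((534.5615234375, 168.73065185546875), (40.31037139892578, 25.471330642700195), 24.507505416870117)
6061 ((531.1119384765625, 169.45925903320312), (57.63565444946289, 64.35137939453125), 12.573864936828613)
```

```bash
python3 -c "
from h import *
s=read_state();print(s['joint_positions'].round(4),s['tau'].round(2),s['joint_velocities'].round(4))
p,d,c=grab('scene');cv2.imwrite('pics/s1.png',p[...,::-1])"
```

```text
[ 0.2635  0.4694 -0.0559  1.0444  0.0169  3.1415] [ 4.000e-02 -4.498e+01  2.235e+01  1.000e-02  6.000e-02 -0.000e+00] [-0.002  -0.0091  0.0095  0.0013 -0.0017  0.0004]
```

View pics/s1.png

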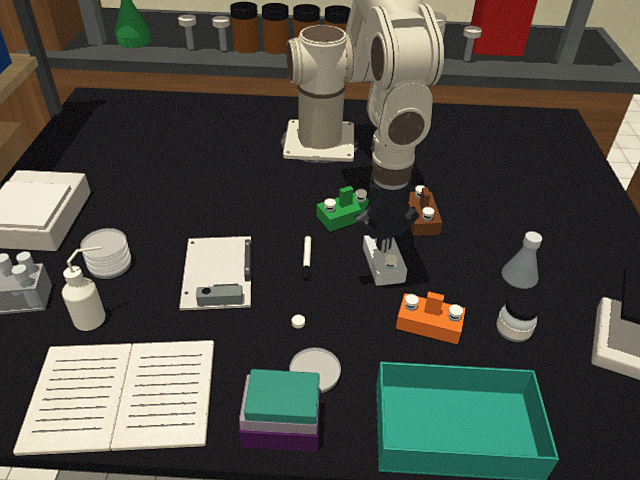

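The scene view shows the closed gripper over the silver block. Joint 6 is at its limit (3.14), so I'll raise the tool and use the half-turned grasp instead.

Call:
{"method": "send_rows", "body": {"increments": [[0, 0, -0.04, 0, 0, 0, 1], [0, 0, 0, 0, 0, -0.141, 1], [0, 0, 0, 0, 0, -0.141, 1], [0, 0, 0, 0, 0, -0.141, 1], [0, 0, 0, 0, 0, -0.141, 1], [0, 0, 0, 0, 0, -0.141, 1], [0, 0, 0, 0, 0, -0.141, 1], [0, 0, 0, 0, 0, -0.141, 1], [0, 0, 0, 0, 0, -0.141, 1], [0, 0, 0, 0, 0, -0.141, 1]]}}

```text
t: 4.45
eef_pos: [0.5461, 0.1505, 0.1998]
eef_rot: [-3.139, -0.017, 1.538]
ft_force: [0.5, -0.6, -0.3]
opening: 0.004
grasp_force: 0.0
```

Call:
{"method": "send_rows", "body": {"increments": [[0, 0, 0, 0, 0, -0.141, 1], [0, 0, 0, 0, 0, -0.141, 1], [0, 0, 0, 0, 0, -0.141, 1], [0, 0, 0, 0, 0, -0.141, 1], [0, 0, 0, 0, 0, -0.141, 1], [0, 0, 0, 0, 0, -0.141, 1], [0, 0, 0, 0, 0, -0.141, 1], [0, 0, 0, 0, 0, -0.141, 1], [0, 0, 0, 0, 0, -0.141, 1], [0, 0, 0, 0, 0, -0.141, 1]]}}

```text
t: 5.45
eef_pos: [0.5461, 0.1506, 0.1998]
eef_rot: [3.125, -0.005, 2.948]
ft_force: [0.7, -0.2, -0.7]
opening: -0.0
grasp_force: 0.0
```

Call:
{"method": "send_rows", "body": {"increments": [[0, 0, 0, 0, 0, -0.141, 1], [0, 0, 0, 0, 0, -0.141, 1], [0, 0, 0, 0, 0, 0, 1], [0, 0, 0, 0, 0, 0, 1]]}}

```text
t: 5.85
eef_pos: [0.546, 0.1505, 0.1996]
eef_rot: [3.125, -0.001, -3.062]
ft_force: [-0.2, 0.4, 0.3]
opening: -0.002
grasp_force: 0.0
```

```bash
python3 -c "
from h import *
go(.5402,.172,.15,.230-np.pi)
print(read_state()['joint_positions'])"
```

```text
pos [0.546  0.1505 0.1996] rot [ 3.1246e+00 -7.0000e-04 -3.0617e+00] F [-0.16  0.42  0.28] t 5.85 op -0.002
shift now-axes [0.0041 0.021  0.05  ] turn [ 0.0171  0.0005 -0.1502] | shift after turn [0.0008 0.0223 0.0496]
[2.62059888e-01 4.32669070e-01 4.68413114e-04 1.13623241e+00
 1.68922404e-02 1.82235943e-01]
```

Call:
{"method": "send_rows", "body": {"increments": [[0, 0, 0, 0.0085, 0, -0.075, 1], [0, 0, 0, 0.0085, 0, -0.075, 1], [0.0008, 0.0223, 0, 0, 0, 0, 1], [0, 0, 0.025, 0, 0, 0, 1], [0, 0, 0.025, 0, 0, 0, 1], [0, 0, 0, 0, 0, 0, 1], [0, 0, 0, 0, 0, 0, 1]]}}

```text
t: 6.55
eef_pos: [0.5398, 0.1719, 0.1493]
eef_rot: [-3.142, -0.001, -2.91]
ft_force: [0.2, -0.1, 0.4]
opening: -0.001
grasp_force: 0.0
```

```bash
python3 -c "
from h import *
go(.5402,.172,.14,.230-np.pi)"
```

```text
pos [0.5398 0.1719 0.1493] rot [-3.1416e+00 -1.0000e-03 -2.9100e+00] F [ 0.2  -0.13  0.39] t 6.55 op -0.001
shift now-axes [-0.0004 -0.      0.0093] turn [-0.     -0.001   0.0016] | shift after turn [-0.0004 -0.      0.0093]
```

Call:
{"method": "send_rows", "body": {"increments": [[0, 0, 0.008, 0, 0, 0, 1], [0, 0, 0.005, 0, 0, 0, 1], [0, 0, 0.003, 0, 0, 0, 1], [0, 0, 0.002, 0, 0, 0, 1], [0, 0, 0.002, 0, 0, 0, 1], [0, 0, 0, 0, 0, 0, 1]]}}

```text
t: 7.15
eef_pos: [0.5401, 0.172, 0.1302]
eef_rot: [-3.142, 0.001, -2.909]
ft_force: [-1.2, -1.0, 4.4]
opening: -0.003
grasp_force: 2.2
```

Call:
{"method": "send_rows", "body": {"increments": [[0, 0, 0.001, 0, 0, 0, 1], [0, 0, 0.001, 0, 0, 0, 1], [0, 0, 0.001, 0, 0, 0, 1], [0, 0, 0, 0, 0, 0, 1]]}}

```text
t: 7.55
eef_pos: [0.5401, 0.172, 0.1274]
eef_rot: [-3.142, 0.001, -2.909]
ft_force: [-2.1, 0.4, 6.2]
opening: -0.003
grasp_force: 2.9
```

Call:
{"method": "send_rows", "body": {"increments": [[0, 0, 0.001, 0, 0, 0, 1], [0, 0, 0, 0, 0, 0, 1]]}}

```text
t: 7.75
eef_pos: [0.5401, 0.172, 0.1266]
eef_rot: [-3.142, 0.001, -2.909]
ft_force: [-2.4, -0.2, 6.9]
opening: 0.001
grasp_force: 3.7
```

Call:
{"method": "send_rows", "body": {"increments": [[0, 0, 0.001, 0, 0, 0, 1], [0, 0, 0, 0, 0, 0, 1]]}}

```text
t: 7.95
eef_pos: [0.5401, 0.172, 0.1266]
eef_rot: [-3.142, 0.002, -2.909]
ft_force: [-4.3, -1.0, 12.5]
opening: 0.003
grasp_force: 6.4
```

Call:
{"method": "send_rows", "body": {"increments": [[0, 0, 0.001, 0, 0, 0, 1], [0, 0, 0, 0, 0, 0, 1]]}}

```text
t: 8.15
eef_pos: [0.5401, 0.172, 0.1265]
eef_rot: [3.142, 0.002, -2.909]
ft_force: [-6.6, -1.2, 18.5]
opening: -0.002
grasp_force: 9.0
```

Call:
{"method": "send_rows", "body": {"increments": [[0, 0, 0.001, 0, 0, 0, 1], [0, 0, 0, 0, 0, 0, 1]]}}

```text
t: 8.35
eef_pos: [0.5402, 0.172, 0.1265]
eef_rot: [3.142, 0.003, -2.909]
ft_force: [-8.1, -3.3, 22.6]
opening: -0.006
grasp_force: 11.6
```

Call:
{"method": "send_rows", "body": {"increments": [[0, 0, -0.01, 0, 0, 0, 1], [0, 0, -0.04, 0, 0, 0, 1], [0, 0, 0, 0, 0, 0, 1], [0.028, 0, 0, 0, 0, 0, 1], [0.028, 0, 0, 0, 0, 0, 1], [0.028, 0, 0, 0, 0, 0, 1], [0, 0, 0.02, 0, 0, 0, 1], [0, 0, 0, 0, 0, 0, 1], [0, 0, 0, 0, 0, 0, 1]]}}

```text
t: 9.25
eef_pos: [0.4585, 0.1527, 0.1523]
eef_rot: [3.142, -0.0, -2.909]
ft_force: [-0.2, 0.6, -0.5]
opening: 0.001
grasp_force: 0.0
```

```bash
python3 -c "
from h import *
go(.4586,.1528,.134,.230-np.pi)
print(read_state()['ft_force'])"
```

```text
pos [0.4585 0.1527 0.1523] rot [ 3.1416e+00 -2.0000e-04 -2.9088e+00] F [-0.23  0.59 -0.51] t 9.25 op 0.001
shift now-axes [-0.0002  0.      0.0183] turn [ 0.     -0.0002  0.0028] | shift after turn [-0.0002  0.0001  0.0183]
[-0.22651636  0.59480386 -0.51342458]
```

Call:
{"method": "send_rows", "body": {"increments": [[0, 0, 0.01, 0, 0, 0, 1], [0, 0, 0.006, 0, 0, 0, 1], [0, 0, 0.003, 0, 0, 0, 1], [0, 0, 0.002, 0, 0, 0, 1], [0, 0, 0.002, 0, 0, 0, 1], [0, 0, 0.002, 0, 0, 0, 1], [0, 0, 0.001, 0, 0, 0, 1], [0, 0, 0, 0, 0, 0, 1]]}}

```text
t: 10.05
eef_pos: [0.4583, 0.1526, 0.1267]
eef_rot: [-3.142, 0.0, -2.909]
ft_force: [-2.0, -1.4, 4.3]
opening: 0.004
grasp_force: 2.5
```

Call:
{"method": "send_rows", "body": {"increments": [[0, 0, 0.001, 0, 0, 0, 1], [0, 0, 0.001, 0, 0, 0, 1], [0, 0, 0, 0, 0, 0, 1]]}}

```text
t: 10.35
eef_pos: [0.4583, 0.1526, 0.1265]
eef_rot: [3.141, 0.001, -2.909]
ft_force: [-7.0, -2.3, 18.2]
opening: 0.004
grasp_force: 9.4
```

Call:
{"method": "send_rows", "body": {"increments": [[0, 0, 0.001, 0, 0, 0, 1], [0, 0, 0, 0, 0, 0, 1]]}}

```text
t: 10.55
eef_pos: [0.4582, 0.1526, 0.1264]
eef_rot: [3.141, 0.001, -2.909]
ft_force: [-9.0, -2.4, 25.5]
opening: -0.001
grasp_force: 12.9
```

Call:
{"method": "send_rows", "body": {"increments": [[0, 0, -0.01, 0, 0, 0, 1], [0, 0, -0.05, 0, 0, 0, -1], [0, 0, 0, 0, 0, 0, -1], [-0.021, 0, 0, 0, 0, 0, -1], [-0.021, 0, 0, 0, 0, 0, -1], [0, 0, 0, 0, 0, 0, -1], [0, 0, 0, 0, 0, 0, -1]]}}

```text
t: 11.25
eef_pos: [0.4988, 0.1622, 0.1827]
eef_rot: [-3.142, -0.001, -2.909]
ft_force: [-0.6, 0.4, -0.1]
opening: 0.992
grasp_force: 0.0
```

```bash
python3 -c "
from h import *
go(.4995,.1625,.121,.230-np.pi)
print(read_state()['ft_force'])
p,d,c=grab('top');W=cloud(d.astype(float),c);cv2.imwrite('pics/t1.png',p[...,::-1])
p,d,c=grab('wrist');W=wcloud(d.astype(float),c);X,Y,Z=W[...,0],W[...,1],W[...,2]
for cx,cy in((.5404,.1722),(.4586,.1528)):
    m=(abs(X-cx)<.008)&(abs(Y-cy)<.008);print('cap z',m.sum(),np.median(Z[m]) if m.any() else None)
for z0,z1 in((.08,.09),(.035,.045)):
    m=(abs(X-.5)<.09)&(abs(Y-.1625)<.07)&(Z>z0)&(Z<z1)
    print(m.sum(),cv2.minAreaRect((W[m][:,:2]*1000).astype(np.float32)))
cv2.imwrite('pics/w2.png',p[...,::-1])"
```

```text
pos [0.4988 0.1622 0.1827] rot [-3.1415e+00 -1.3000e-03 -2.9088e+00] F [-0.63  0.41 -0.1 ] t 11.25 op 0.992
shift now-axes [-0.0008  0.0001  0.0617] turn [-0.0001 -0.0013  0.0028] | shift after turn [-0.0008  0.0001  0.0617]
[-0.62619272  0.41436313 -0.0953328 ]
cap z 536 0.05285196371271951
cap z 840 0.052985686869494314
1520 ((498.9913635253906, 162.24530029296875), (30.453981399536133, 14.347904205322266), 14.077235221862793)
13504 ((499.3873291015625, 162.29136657714844), (120.7926254272461, 64.7024917602539), 12.788951873779297)
```

View pics/w2.png

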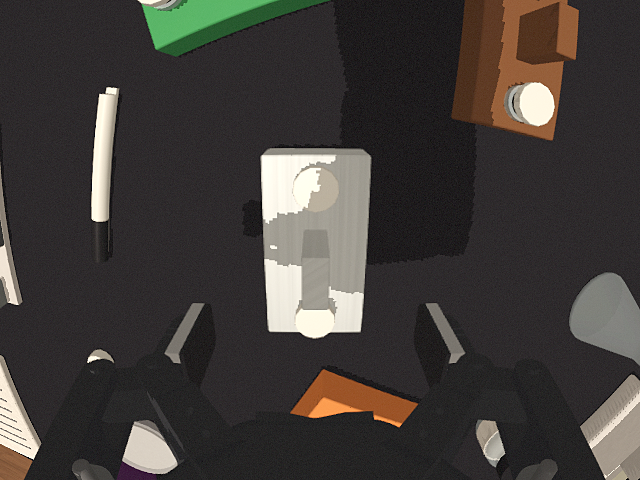

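Caps at pixels (316,188) and (315,320) are both level (z about 53 mm), so both are seated. The open fingers straddle the tab at (315,265), so I can descend and grip.

Call:
{"method": "send_rows", "body": {"increments": [[0, 0, 0.03, 0, 0, 0, -1], [0, 0, 0.02, 0, 0, 0, -1], [0, 0, 0.0125, 0, 0, 0, -1], [0, 0, 0, 0, 0, 0, -1], [0, 0, 0, 0, 0, 0, 1], [0, 0, 0, 0, 0, 0, 1], [0, 0, 0, 0, 0, 0, 1], [0, 0, 0, 0, 0, 0, 1], [0, 0, 0, 0, 0, 0, 1], [0, 0, 0, 0, 0, 0, 1]], "force": 50}}

```text
t: 12.35
eef_pos: [0.4994, 0.1626, 0.1214]
eef_rot: [3.141, 0.001, -2.909]
ft_force: [-0.8, 1.0, 2.4]
opening: 0.163
grasp_force: 49.8
```

Call:
{"method": "send_rows", "body": {"increments": [[0, 0, -0.01, 0, 0, 0, 1], [0, 0, -0.02, 0, 0, 0, 1], [0, 0, -0.03, 0, 0, 0, 1], [0, 0, -0.02, 0, 0, 0, 1], [0, 0, 0, 0, 0, 0, 1], [0, 0, 0, 0, 0, 0, 1]]}}

```text
t: 12.95
eef_pos: [0.4987, 0.1621, 0.2003]
eef_rot: [-3.141, -0.001, -2.909]
ft_force: [-0.8, -0.2, -4.9]
opening: 0.155
grasp_force: 49.2
```

Run:
```python
from h import *
go(.542,-.172,.20,.131-np.pi)
print(read_state()['ft_force'],read_state()['grasp_force'])
p,d,c=grab('top');W=cloud(d.astype(float),c);X,Y,Z=W[...,0],W[...,1],W[...,2]
from m2 import comps,rect
sel=lambda x0,x1,y0,y1,z0,z1:(X>x0)&(X<x1)&(Y>y0)&(Y<y1)&(Z>z0)&(Z<z1)
print('NOW')
for nm,b,k in[('plate',(.35,.7,-.32,-.03,.0045,.0125),1),('stops',(.35,.7,-.32,-.03,.026,.0335),2),('housing',(.35,.7,-.29,-.03,.0345,.042),1)]:
    for P in comps(W,sel(*b),k): print('  ',nm,len(P),rect(P))
```

```text
pos [0.4987 0.1621 0.2003] rot [-3.1415e+00 -8.0000e-04 -2.9088e+00] F [-0.81 -0.16 -4.93] t 12.95 op 0.155
shift now-axes [ 3.490e-02 -3.351e-01  3.000e-04] turn [-0.0002 -0.0008  0.1018] | shift after turn [ 7.000e-04 -3.369e-01  3.000e-04]
[-0.81496924 -0.15765679 -4.92920191] 49.20698583126068
top
 zhist [   0    0    9 1601 1781   26   32   20   36   25   29  678  706   10
   11   77  182    8    7    5   54   57    0]
  blocktop 1178 [484.3 155.8 120.3 276.7  35.6] 0.039944917003084446
  tabcap 140 [478.9  85.4  68.4 156.7   2.1] 0.060553445765805625
  tab 109 [512.1  93.2  29.4 167.5  12.4] 0.0847374841973706
  plate 5001 [ 460.  -165.3  319.8  266.6    0. ] 0.008091600326640802
  stops 442 [ 547.8 -141.8   58.4  157.5   79. ] 0.030037278589303995
  housing 26 [ 556.  -133.2   41.8  141.1   76. ] 0.03747761743838335
  marker 400 [450.3  12.2  56.8 201.5  75.7] 0.013105285583396187
scene
 zhist [  0   0   4 785 693  37  35  41  45  36  40 377 365  39  31  67 111  21
  20  17  52  30   0]
  blocktop 563 [ 877.7   95.8  106.1 1059.6   79.1] 0.040003640085985226
  tabcap 123 [930.
[... 1153 characters left out ...]
] [460.7 150.4  59.9] top 60.4
   caps 45 [504.7 158.4  32.5  13.3  39.2] [507.8 161.1  59.1] top 60.0
   tab 82 [501.5 162.5  34.9  14.3  12.8] [502.1 162.3  84.1] top 84.3
   plate 2987 [ 534.3 -193.2  189.4  139.5    7.5] [ 528.3 -199.2    8.5] top 8.5
   stops 196 [ 525.3 -129.3  110.6   12.     7.2] [ 525.5 -129.2   29.9] top 30.1
   stops 46 [ 610.2 -160.3    8.2   48.2    6.3] [ 610.8 -159.1   30. ] top 30.0
   marker 180 [479.1  -4.7 100.5  13.2   3.5] [481.1  -4.3  12.9] top 13.1
NOW
   plate 5010 [ 546.1 -191.4  210.3  141.     7.5]
   stops 300 [ 523.1 -130.   109.2   12.7    7.7]
   stops 140 [ 613.3 -156.9   12.6   55.5    7.4]
   housing 533 [ 634.7 -169.2   28.5   89.7    7.3]
```

Call:
{"method": "send_rows", "body": {"increments": [[0, 0, 0, 0, 0, 0.051, 1], [0, 0, 0, 0, 0, 0.051, 1], [0.0006, -0.0343, 0, 0, 0, 0, 1], [0.0006, -0.0343, 0, 0, 0, 0, 1], [0.0006, -0.0343, 0, 0, 0, 0, 1], [0.0006, -0.0343, 0, 0, 0, 0, 1], [0.0006, -0.0343, 0, 0, 0, 0, 1], [0.0006, -0.0343, 0, 0, 0, 0, 1], [0.0006, -0.0343, 0, 0, 0, 0, 1], [0.0006, -0.0343, 0, 0, 0, 0, 1]]}}

```text
t: 14.0
eef_pos: [0.5288, -0.1115, 0.1985]
eef_rot: [3.14, -0.004, -3.011]
ft_force: [-0.0, 0.4, -5.3]
opening: 0.157
grasp_force: 50.0
```

Call:
{"method": "send_rows", "body": {"increments": [[0.0006, -0.0343, 0, 0, 0, 0, 1], [0.0006, -0.0343, 0, 0, 0, 0, 1], [0, 0, 0.02, 0, 0, 0, 1], [0, 0, 0, 0, 0, 0, 1], [0, 0, 0, 0, 0, 0, 1], [0, 0, 0, 0, 0, 0, 1]]}}

```text
t: 14.6
eef_pos: [0.5377, -0.1777, 0.1805]
eef_rot: [3.141, -0.001, -3.01]
ft_force: [-0.1, 0.4, -4.5]
opening: 0.157
grasp_force: 50.5
```

Run:
```python
from h import *
go(.5375,-.1785,.135,.131-np.pi)
p,d,c=grab('wrist');cv2.imwrite('pics/w3.png',p[...,::-1])
```

```text
pos [ 0.5377 -0.1777  0.1805] rot [ 3.1409e+00 -1.1000e-03 -3.0096e+00] F [-0.1   0.39 -4.49] t 14.6 op 0.157
shift now-axes [ 0.0002 -0.0008  0.0455] turn [ 0.0007 -0.0011  0.001 ] | shift after turn [ 0.0003 -0.0008  0.0455]
```

View pics/w3.png

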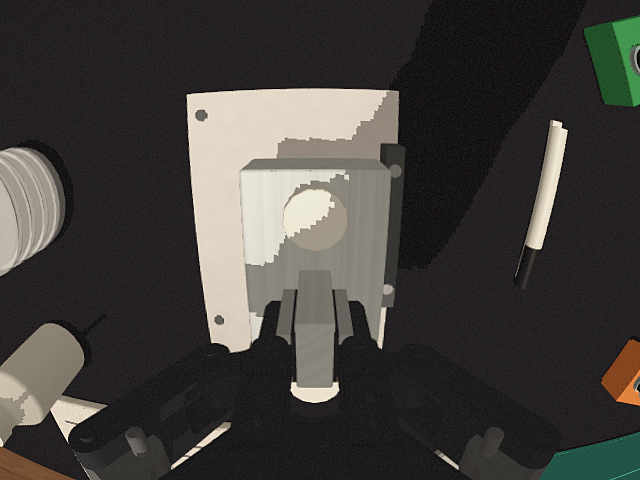

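The gripped block hovers over the plate, with the long stop just to its right at pixels (392,150–305). I lower it now.

Call:
{"method": "send_rows", "body": {"increments": [[0, 0, 0.02, 0, 0, 0, 1], [0, 0, 0.015, 0, 0, 0, 1], [0, 0, 0.008, 0, 0, 0, 1], [0, 0, 0.003, 0, 0, 0, 1], [0, 0, 0.002, 0, 0, 0, 1], [0, 0, 0.001, 0, 0, 0, 1], [0, 0, 0, 0, 0, 0, 1]]}}

```text
t: 15.35
eef_pos: [0.5383, -0.1786, 0.1324]
eef_rot: [-3.141, 0.001, -3.011]
ft_force: [-0.9, 1.1, -5.0]
opening: 0.157
grasp_force: 50.5
```

Call:
{"method": "send_rows", "body": {"increments": [[0, 0, 0.001, 0, 0, 0, 1], [0, 0, 0.001, 0, 0, 0, 1], [0, 0, 0, 0, 0, 0, 1]]}}

```text
t: 15.65
eef_pos: [0.5379, -0.1786, 0.1298]
eef_rot: [-3.142, 0.0, -3.011]
ft_force: [-0.3, -0.1, -5.0]
opening: 0.156
grasp_force: 50.5
```

Call:
{"method": "send_rows", "body": {"increments": [[0, 0, 0.0005, 0, 0, 0, 1], [0, 0, 0.0005, 0, 0, 0, 1], [0, 0, 0, 0, 0, 0, 1]]}}

```text
t: 15.95
eef_pos: [0.5381, -0.1786, 0.1294]
eef_rot: [-3.141, 0.001, -3.011]
ft_force: [-1.2, 0.1, -1.3]
opening: 0.161
grasp_force: 51.2
```

Call:
{"method": "send_rows", "body": {"increments": [[0, 0, 0.0005, 0, 0, 0, 1], [0, 0, 0.0005, 0, 0, 0, 1], [0, 0, 0, 0, 0, 0, 1]]}}

```text
t: 16.25
eef_pos: [0.5383, -0.1787, 0.1294]
eef_rot: [-3.141, 0.002, -3.011]
ft_force: [-3.5, 0.8, 6.1]
opening: 0.157
grasp_force: 52.3
```

Call:
{"method": "send_rows", "body": {"increments": [[0, 0, -0.0004, 0, 0, 0, 1], [0, 0.003, 0, 0, 0, 0, 1], [0, 0.003, 0, 0, 0, 0, 1], [0, 0.003, 0, 0, 0, 0, 1], [0, 0.001, 0, 0, 0, 0, 1], [0, 0, 0, 0, 0, 0, 1]]}}

```text
t: 16.85
eef_pos: [0.538, -0.169, 0.1294]
eef_rot: [-3.139, 0.003, -3.011]
ft_force: [0.0, -2.9, 6.2]
opening: 0.158
grasp_force: 52.2
```

Call:
{"method": "send_rows", "body": {"increments": [[0, 0.001, 0, 0, 0, 0, 1], [0, 0.0005, 0, 0, 0, 0, 1], [0, 0, 0, 0, 0, 0, 1]]}}

```text
t: 17.15
eef_pos: [0.5378, -0.1677, 0.1294]
eef_rot: [-3.139, 0.003, -3.011]
ft_force: [0.3, -2.7, 5.4]
opening: 0.156
grasp_force: 52.1
```

Call:
{"method": "send_rows", "body": {"increments": [[0, 0.0005, 0, 0, 0, 0, 1], [0, 0.0005, 0, 0, 0, 0, 1], [0, 0, 0, 0, 0, 0, 1]]}}

```text
t: 17.45
eef_pos: [0.5377, -0.1668, 0.1294]
eef_rot: [-3.139, 0.003, -3.011]
ft_force: [-0.1, -2.6, 4.7]
opening: 0.159
grasp_force: 52.1
```

Call:
{"method": "send_rows", "body": {"increments": [[0, 0.0005, 0, 0, 0, 0, 1], [0, 0.0005, 0, 0, 0, 0, 1], [0, 0, 0, 0, 0, 0, 1]]}}

```text
t: 17.75
eef_pos: [0.5377, -0.1664, 0.1295]
eef_rot: [-3.138, 0.004, -3.011]
ft_force: [1.0, -4.2, 4.9]
opening: 0.156
grasp_force: 52.1
```

Call:
{"method": "send_rows", "body": {"increments": [[-0.003, 0, 0, 0, 0, 0, 1], [-0.003, 0, 0, 0, 0, 0, 1], [-0.002, 0, 0, 0, 0, 0, 1], [-0.001, 0, 0, 0, 0, 0, 1], [0, 0, 0, 0, 0, 0, 1]]}}

```text
t: 18.25
eef_pos: [0.5453, -0.1653, 0.1295]
eef_rot: [-3.138, 0.001, -3.011]
ft_force: [-4.0, -4.7, 8.2]
opening: 0.158
grasp_force: 52.5
```

Call:
{"method": "send_rows", "body": {"increments": [[-0.0005, 0, 0, 0, 0, 0, 1], [-0.0005, 0, 0, 0, 0, 0, 1], [0, 0, 0, 0, 0, 0, 1]]}}

```text
t: 18.55
eef_pos: [0.5461, -0.1652, 0.1294]
eef_rot: [-3.138, 0.0, -3.011]
ft_force: [-4.0, -4.2, 8.7]
opening: 0.158
grasp_force: 52.6
```

Call:
{"method": "send_rows", "body": {"increments": [[-0.0005, 0, 0, 0, 0, 0, 1], [-0.0005, 0, 0, 0, 0, 0, 1], [0, 0, 0, 0, 0, 0, 1]]}}

```text
t: 18.85
eef_pos: [0.5471, -0.1651, 0.1294]
eef_rot: [-3.138, 0.0, -3.011]
ft_force: [-4.1, -4.5, 9.3]
opening: 0.157
grasp_force: 52.6
```

Call:
{"method": "send_rows", "body": {"increments": [[-0.0005, 0, -0.0004, 0, 0, 0, 1], [-0.0005, 0, 0, 0, 0, 0, 1], [0, 0, 0, 0, 0, 0, 1]]}}

```text
t: 19.15
eef_pos: [0.5478, -0.1649, 0.1294]
eef_rot: [-3.138, -0.0, -3.011]
ft_force: [-3.3, -4.8, 7.0]
opening: 0.154
grasp_force: 52.5
```

Call:
{"method": "send_rows", "body": {"increments": [[-0.0005, 0, 0, 0, 0, 0, 1], [-0.0005, 0, 0, 0, 0, 0, 1], [0, 0, 0, 0, 0, 0, 1]]}}

```text
t: 19.45
eef_pos: [0.548, -0.1649, 0.1295]
eef_rot: [-3.138, -0.002, -3.011]
ft_force: [-6.9, -5.6, 8.9]
opening: 0.156
grasp_force: 52.8
```

```bash
cat > a.py <<'E'
from h import *
go(.5478,-.165,.1294,.131-np.pi)
f=[];
for i in range(1):
    s=read_state();print('F stage',Ro.from_euler('z',-.131).apply(s['ft_force']).round(2),'T',s['ft_torque'].round(3))
p,d,c=grab('wrist');cv2.imwrite('pics/wa.png',p[...,::-1])
W=wcloud(d.astype(float),c);X,Y,Z=W[...,0],W[...,1],W[...,2]
Q=Ro.from_euler('z',-.131).apply((W-[.5314,-.1934,0]).reshape(-1,3)).reshape(W.shape)*1000
q=Q.reshape(-1,3)
def edge(z0,z1,x0,x1,y0,y1,ax,side):
    m=(q[:,2]>z0)&(q[:,2]<z1)&(q[:,0]>x0)&(q[:,0]<x1)&(q[:,1]>y0)&(q[:,1]<y1);P=q[m]
    o=1-ax;r=[]
    for b in np.arange(np.floor(P[:,o].min()),P[:,o].max(),4):
        k=P[(P[:,o]>=b)&(P[:,o]<b+4)]
        if len(k)>5:r.append((b+2,np.percentile(k[:,ax],97 if side>0 else 3)))
    r=np.array(r)[1:-1];fit=np.polyfit(r[:,0],r[:,1],1);print(len(r),'slope deg',np.degrees(np.arctan(fit[0])).round(2),'at0',fit[1].round(1),'z',np.median(P[:,2]).round(2))
print('block top -y edge');edge(44,52,-38,25,-20,60,1,-1)
print('block top +y edge');edge(44,52,-38,25,0,70,1,1)
print('long stop outer edge');edge(27,33,-52,25,50,85,1,1)
print('long stop inner edge');edge(27,33,-52,25,50,85,1,-1)
print('plate -y edge');edge(6,11,-80,25,-85,-20,1,-1)
m=(q[:,2]>44)&(q[:,2]<51)&(abs(q[:,0]-20)<75)&(abs(q[:,1]-26)<45)
P=q[m];A=np.c_[P[:,:2]-[20,26],np.ones(len(P))];print('top plane tilt',np.linalg.lstsq(A,P[:,2],rcond=None)[0])
m=(q[:,2]>5)&(q[:,2]<11)&(q[:,0]>-80)&(q[:,0]<20)&(q[:,1]>-65)&(q[:,1]<50)
P=q[m];A=np.c_[P[:,:2]-[20,26],np.ones(len(P))];print('plate tilt',np.linalg.lstsq(A,P[:,2],rcond=None)[0])
E
python3 a.py
```

```text
pos [ 0.548  -0.1649  0.1295] rot [-3.1380e+00 -2.2000e-03 -3.0114e+00] F [-6.87 -5.6   8.93] t 19.45 op 0.156
shift now-axes [ 0.0002 -0.0001  0.0001] turn [-0.0036 -0.0022 -0.0008] | shift after turn [ 0.0002 -0.0001  0.0001]
F stage [-7.54 -4.65  8.93] T [-0.947  1.081  0.321]
block top -y edge
14 slope deg 0.17 at0 -4.8 z 46.98
block top +y edge
14 slope deg -0.06 at0 55.9 z 46.97
long stop outer edge
18 slope deg 0.17 at0 68.9 z 28.92
long stop inner edge
18 slope deg 3.94 at0 60.9 z 28.92
plate -y edge
25 slope deg -0.13 at0 -68.5 z 7.0
top plane tilt [ 3.68024563e-04 -2.69452139e-03  4.69624241e+01]
plate tilt [-1.56323008e-03 -7.66410081e-04  6.81913068e+00]
```

View pics/wa.png

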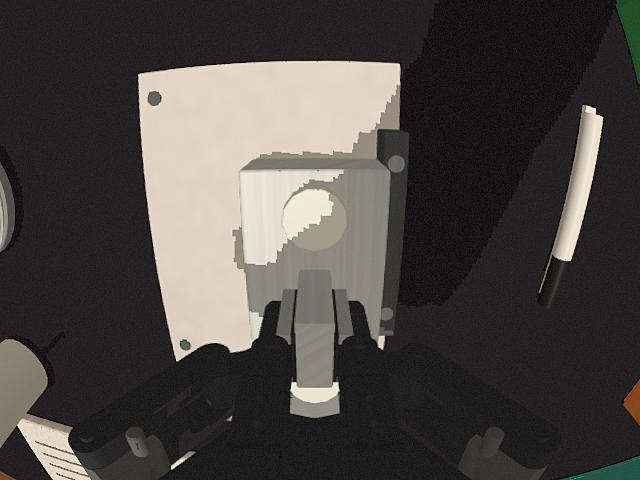

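The wrist view shows the block's long side against the stop (edge at pixels 385–392), with yaw within 0.2°. I'll remove the small compliance tilt.

Call:
{"method": "send_rows", "body": {"increments": [[0, 0, 0, -0.0025, -0.0015, 0, 1], [0, 0, 0, 0, 0, 0, 1], [0, 0, 0, 0, 0, 0, 1]]}}

```text
t: 19.8
eef_pos: [0.5479, -0.1651, 0.1294]
eef_rot: [-3.14, -0.001, -3.012]
ft_force: [-6.9, -5.5, 8.4]
opening: 0.159
grasp_force: 52.6
```

```bash
python3 a.py | egrep 'pos|turn|stage|tilt'
```

```text
pos [ 0.5479 -0.1651  0.1294] rot [-3.1400e+00 -9.0000e-04 -3.0116e+00] F [-6.89 -5.49  8.38] t 19.8 op 0.159
shift now-axes [0.0001 0.0002 0.    ] turn [-0.0016 -0.0009 -0.001 ] | shift after turn [0.0001 0.0002 0.    ]
F stage [-7.55 -4.55  8.38] T [-1.194  1.135  0.379]
top plane tilt [ 4.04567304e-04 -8.48370474e-04  4.69263449e+01]
plate tilt [-1.34752073e-03 -6.34305493e-04  6.84576775e+00]
```

Torque about z (+0.38 N·m) suggests contact only at the near end of the long stop, so I'll turn slightly counter-clockwise and watch it.

Call:
{"method": "send_rows", "body": {"increments": [[0, 0, 0, -0.001, -0.001, -0.004, 1], [0, 0, 0, 0, 0, 0, 1], [0, 0, 0, 0, 0, 0, 1]]}}

```text
t: 20.15
eef_pos: [0.5479, -0.1652, 0.1294]
eef_rot: [-3.141, -0.0, -3.008]
ft_force: [-5.8, -5.4, 8.8]
opening: 0.156
grasp_force: 52.6
```

```bash
python3 a.py | egrep 'pos|turn|stage|tilt'
```

```text
pos [ 0.5479 -0.1652  0.1294] rot [-3.1409 -0.     -3.0082] F [-5.85 -5.43  8.76] t 20.15 op 0.156
shift now-axes [ 0.      0.0002 -0.    ] turn [-0.0007 -0.      0.0024] | shift after turn [ 0.      0.0002 -0.    ]
F stage [-6.51 -4.62  8.76] T [-1.217  1.226  0.048]
top plane tilt [-2.49661725e-05 -9.27579556e-04  4.68858788e+01]
plate tilt [-1.39003226e-03 -7.80820330e-04  6.83722931e+00]
```

Call:
{"method": "send_rows", "body": {"increments": [[-0.0003, 0.0003, 0, 0, 0, -0.003, 1], [0, 0, 0, 0, 0, 0, 1], [0, 0, 0, 0, 0, 0, 1]]}}

```text
t: 20.5
eef_pos: [0.5479, -0.1651, 0.1294]
eef_rot: [-3.14, -0.001, -3.006]
ft_force: [-6.8, -6.5, 8.9]
opening: 0.16
grasp_force: 52.7
```

```bash
python3 a.py | egrep 'pos|turn|stage|tilt'
```

```text
pos [ 0.5479 -0.1651  0.1294] rot [-3.1405e+00 -5.0000e-04 -3.0060e+00] F [-6.82 -6.49  8.87] t 20.5 op 0.16
shift now-axes [0.0001 0.0002 0.    ] turn [-0.0011 -0.0005  0.0046] | shift after turn [0.0001 0.0002 0.    ]
F stage [-7.61 -5.54  8.87] T [-1.343  1.309 -0.043]
top plane tilt [ 1.01861066e-04 -1.65623969e-03  4.69103923e+01]
plate tilt [-1.48141579e-03 -5.95386935e-04  6.84866779e+00]
```

Call:
{"method": "send_rows", "body": {"increments": [[-0.0003, 0.0002, 0, -0.0008, -0.0004, 0.0015, 1], [0, 0, 0, 0, 0, 0, 1], [0, 0, 0, 0, 0, 0, 1], [0, 0, 0, 0, 0, 0, 1], [0, 0, 0, 0, 0, 0, 1]]}}

```text
t: 21.05
eef_pos: [0.5479, -0.1651, 0.1294]
eef_rot: [-3.141, -0.001, -3.008]
ft_force: [-8.0, -6.4, 9.8]
opening: 0.16
grasp_force: 52.8
```

```bash
python3 a.py; python3 -c "
from h import *
p,d,c=grab('scene');cv2.imwrite('pics/s9.png',p[...,::-1])"
```

```text
pos [ 0.5479 -0.1651  0.1294] rot [-3.1408e+00 -8.0000e-04 -3.0075e+00] F [-8.01 -6.4   9.79] t 21.05 op 0.16
shift now-axes [0.0001 0.0002 0.    ] turn [-0.0008 -0.0008  0.0031] | shift after turn [0.0001 0.0002 0.    ]
F stage [-8.77 -5.3   9.79] T [-1.51   1.385  0.029]
block top -y edge
14 slope deg 0.23 at0 -4.9 z 46.95
block top +y edge
14 slope deg -0.25 at0 55.8 z 46.95
long stop outer edge
18 slope deg 0.13 at0 68.9 z 28.91
long stop inner edge
18 slope deg 4.14 at0 61.0 z 28.91
plate -y edge
25 slope deg -0.01 at0 -68.5 z 7.0
top plane tilt [ 3.33006891e-04 -1.40725964e-03  4.69284423e+01]
plate tilt [-1.72434246e-03 -9.26831070e-04  6.80084464e+00]
```

View pics/s9.png

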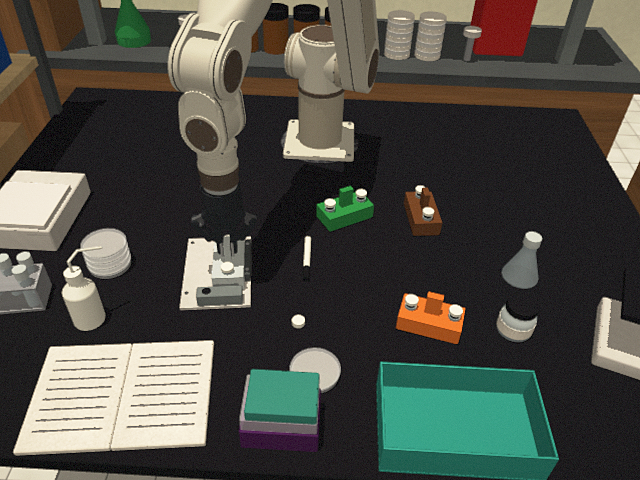

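The final scene view shows the block in the corner at pixel (228,270), still gripped. The marker at (307,257), the dishes, the look-alikes and the other items are undisturbed.

```bash
python3 -c "
from station import order
print(order.sign_off())"
```

```text
the job is handed in; nothing more can be done
None
```

Job handed in at about 21 s: both caps were pressed to their stops on the bench, and the block sits flat in the stage corner, still gripped, pressing about 9 N toward the short stop and 5 N toward the long stop, with nothing else moved.

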